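# Start the stirrer under the jar, then the timer

## Robot

A 6-joint arm with a two-finger parallel gripper is mounted at the origin on the work surface. World frame = base frame: x ahead of the robot, y to its left, z up, the work surface at z = 0. Lengths are in m, angles in rad, forces in N, time in s.
With the tool pointing down it reaches from about 0.25 to 0.725 m from the base axis. Payload 4 kg.
Tool frame: the origin (TCP) lies between the finger pads; the fingertips stand 8 mm ahead of it and the grasp point (between the pads) lies 11 mm behind it (bot.tip_reach is the distance from the TCP to the fingertips, in m); z points along the fingers, y is the line along which they close (so a half turn about z gives the same grasp; the last joint's range is limited). The gripper opens to 85 mm and grips with 20 to 120 N. Pads are 22 mm wide; open, the fingers measure 114 mm over their backs; the gripper's body (76 mm by 85 mm) begins 54 mm behind the grasp point. The pads swing forward as they close: fully open they stand 13 mm farther back than shut.
Start: joints at [-1.151, 0.241, 0.005, 1.335, 0, 1.571], TCP at [0.204, -0.457, 0.239] pointing down, gripper open.
Joint ranges: [-2.72, 2.72], [-1.05, 1.87], [-1.09, 1.28], [-1.99, 2.15], [-1.42, 1.44], [-3.14, 3.14]. Speed limits (rad/s): [2.79, 2.79, 3.14, 3.14, 3.14, 3.14].

## Interface

Orientations are given as a unit quaternion [x, y, z, w].
In Python, from workcell import bot gives the robot as it stands.
- The arm moves only by the tool move_arm, never from a script. Its argument "deltas" is a list of rows, each a list of 7 numbers: the opening, from 0 (shut) to 1 (fully open), then the shift along the tool's x, y, z in mm, then the turn, a rotation vector about the tool's x, y, z in degrees. In form: [[gripper, tx, ty, tz, ax, ay, az], ...]. A call has 1 to 10 rows; each row shifts and turns the commanded pose from where the row before left it, along the tool's axes as they then stand; what a row does not reach is not made up. A row lasts 1/12 s, in which the tool goes at most 41.7 mm and 7.16 degrees, less where a joint would pass 70% of its speed; a pose out of reach is approached as far as the arm can. A call is refused whole if a number of a shift passes 41.7 or a number of a turn 7.16, either way. A call with a gripper value outside its range is refused whole. The fingers move at their own pace and stop on an object; the grip force is fixed at half the most. Time passes only in rows, so rows that do not move let the fingers close. It gives the time, the measured TCP pose, the force, the opening and the grip force at its end, in the units of the state.
- bot.get_obs(): the state, without advancing time (a new reading comes with each control period).
- bot.camera(name): name is "side" or "top"; returns the picture (420x560x3 uint8, blue, green, red); there is no depth.
- bot.calibration(name): a dict with "K" (3x3 intrinsics, pixels), "position" and "orientation" of the camera in the world. Camera axes: x right, y down, z forward; pixel columns grow to the right and rows downward; lengths in m; the calibration is good to about 2 mm. A picture is of the moment at which its call begins. calibration takes no time and is no camera call.
- bot.job_done(): hands the job in; it is judged then, once.
Trained networks look in the newest picture that a camera, given by its name, has taken for a name from the list of things; names that differ only in an ending like _2 or _b are one class to them, and where a whole thing is asked for, a point or a joint stands for the part that bears it (a point fixed in the world has none). Each returns a list of dicts, best first, with "conf" (0 to 1); they miss things now and then, are a little off and sometimes report something else, mostly with a low value. They report only what shows in the picture. A call takes as long as a camera call. They do not tell look-alikes from the thing itself.
- bot.outline_of(query, camera): "pixels" (420x560 bool, what is visible of it) and "rect" ([left, top, width, height] in pixels, round what is visible of it).
The state is a dict: "clock": time; "joint_pos": joint angles; "joint_vel": joint speeds; "tau": joint torques, N m; "eef_pos": TCP position; "tool_rot": TCP orientation; "ft_force": force on the tool from outside, world axes, zero at the start; "ft_torque": the same for the moment, N m; "grip_width": finger opening in m; "grasp_force": force on a finger pad.
Only numpy, scipy, OpenCV 4.12 (cv2) and the standard library are available. Lean on these libraries where they do the work, as an engineer would, in place of code of your own. Each camera call takes 0.05 s, during which the arm holds its last target. There are 200 camera calls.

## Task

Start the timed stir: with the fingertips, press the round start key of the stirrer that carries the wide jar lightly but fully down and let it come back up, then do the same with the middle key of the timer. Press no other key, do not grasp, lift or shift the glassware or anything else, and withdraw.

Things in the scene. Friction and masses are not known exactly. Their poses are not given: they have to be found in the camera images.
- jar: wide amber-glass jar, 72 mm diameter, 92 mm tall, with a broad white screw cap (64 mm diameter, 16 mm high). Stands near the middle of the plate of one of the three stirrers. Loose: leave it alone. Origin: centre of its underside
- flask: conical (Erlenmeyer) amber-glass flask, 72 mm diameter at the foot, narrowing to 26 mm, 109 mm tall with its white cap; on another stirrer. Loose: leave it alone. Origin: centre of its underside
- tall_bottle: slender amber-glass bottle, 44 mm diameter, 122 mm tall with its small white cap; on the remaining stirrer. Loose: leave it alone. Origin: centre of its underside
- vial: small glass vial, 26 mm diameter, 55 mm tall, standing on the bench in front of the equipment. Loose: leave it alone. Origin: centre of its underside
- stopper: black rubber stopper, 36 mm diameter, 30 mm tall, on the bench in front. Loose: leave it alone. Origin: centre of its underside
- spatula: spatula with a broad steel blade and a handle, 170 mm long, lying flat on the bench in front. Loose: leave it alone. Its own x axis runs along it
- stirrer_a: one of three alike fixed blue magnetic stirrers, 220 (x) x 130 (y) mm; origin: centre of underside, x away from its front, z up. Front deck level, 50 mm high, 90 mm deep; rear housing 75 mm high with a round black plate, 116 mm diameter, centre at x +50 mm, top 87 mm up. On the deck at x -75 mm, grey keys: round start key at y +32 mm (left seen from the robot), square stop key at y -32 mm
- start_a (a joint): travel of the round grey start key, 26 mm diameter, of stirrer_a: 0 up, 0.006 m fully down. Moves straight down, springs back; about 0.7 N starts it, 3.5 N takes it fully down, then a hard stop
- start_a_top (a point): centre of the top face of the round grey start key, 26 mm diameter, of stirrer_a; 10 mm above the deck when up. z up, x and y as the stirrer
- stop_a (a joint): travel of the square grey stop key, 24 mm wide, of stirrer_a: 0 up, 0.006 m fully down. Moves straight down, springs back; about 0.7 N starts it, 3.5 N takes it fully down, then a hard stop
- stirrer_b: one of three alike fixed blue magnetic stirrers, 220 (x) x 130 (y) mm; origin: centre of underside, x away from its front, z up. Front deck level, 50 mm high, 90 mm deep; rear housing 75 mm high with a round black plate, 116 mm diameter, centre at x +50 mm, top 87 mm up. On the deck at x -75 mm, grey keys: round start key at y +32 mm (left seen from the robot), square stop key at y -32 mm
- start_b (a joint): travel of the round grey start key, 26 mm diameter, of stirrer_b: 0 up, 0.006 m fully down. Moves straight down, springs back; about 0.7 N starts it, 3.5 N takes it fully down, then a hard stop
- start_b_top (a point): centre of the top face of the round grey start key, 26 mm diameter, of stirrer_b; 10 mm above the deck when up. z up, x and y as the stirrer
- stop_b (a joint): travel of the square grey stop key, 24 mm wide, of stirrer_b: 0 up, 0.006 m fully down. Moves straight down, springs back; about 0.7 N starts it, 3.5 N takes it fully down, then a hard stop
- stirrer_c: one of three alike fixed blue magnetic stirrers, 220 (x) x 130 (y) mm; origin: centre of underside, x away from its front, z up. Front deck level, 50 mm high, 90 mm deep; rear housing 75 mm high with a round black plate, 116 mm diameter, centre at x +50 mm, top 87 mm up. On the deck at x -75 mm, grey keys: round start key at y +32 mm (left seen from the robot), square stop key at y -32 mm
- start_c (a joint): travel of the round grey start key, 26 mm diameter, of stirrer_c: 0 up, 0.006 m fully down. Moves straight down, springs back; about 0.7 N starts it, 3.5 N takes it fully down, then a hard stop
- start_c_top (a point): centre of the top face of the round grey start key, 26 mm diameter, of stirrer_c; 10 mm above the deck when up. z up, x and y as the stirrer
- stop_c (a joint): travel of the square grey stop key, 24 mm wide, of stirrer_c: 0 up, 0.006 m fully down. Moves straight down, springs back; about 0.7 N starts it, 3.5 N takes it fully down, then a hard stop
- timer: timer: fixed low aluminium box with a black top, 130 (x) x 140 (y) x 60 mm high; origin: centre of underside, x away from its front, z up. On top a dark green display at x +36 mm and, in front of it at x -20 mm, a row of three equal round grey keys, 20 mm diameter, at y +42, 0 and -42 mm, tops 70 mm above the bench. The middle one starts the timer
- key_left (a joint): travel of the timer's left (+y) key: 0 up, 0.006 m fully down. Moves straight down, springs back; about 0.7 N starts it, 3.5 N takes it fully down, then a hard stop
- key_mid (a joint): travel of the timer's middle key: 0 up, 0.006 m fully down. Moves straight down, springs back; about 0.7 N starts it, 3.5 N takes it fully down, then a hard stop
- key_right (a joint): travel of the timer's right (-y) key: 0 up, 0.006 m fully down. Moves straight down, springs back; about 0.7 N starts it, 3.5 N takes it fully down, then a hard stop
- key_mid_top (a point): centre of the top face of the timer's middle key, 10 mm above the box when up. z up, x and y as the timer
There are look-alikes about, which are no part of the job. Of the things shaped like the timer, the aluminium one is meant.

How it is judged:
On the way, in this order (a step that is already met when the one before it is completed fails the run):
1. the round start key of the stirrer under the jar is pressed down by the fingers (more than 4 mm of its 6 mm) (value of joint start_a above 0.004 m and contact force between the fingers and stirrer_a above 0.5 N), for 0.04 s.
2. that key has come back up (value of joint start_a below 0.001 m), for 0.04 s.
3. the timer's middle key is pressed down by the fingers (more than 4 mm of its 6 mm) (value of joint key_mid above 0.004 m and contact force between the fingers and timer above 0.5 N), for 0.04 s.
4. the middle key has come back up (value of joint key_mid below 0.001 m), for 0.04 s.
At the end, for the whole second after the job is handed in: both keys were pressed in order and are up again, all keys are up (within 1 mm), and the jar and all other loose things stand still within 10 mm of where they started (value of joint each of start_a, stop_a, start_b, stop_b, start_c, stop_c, key_left, key_mid, key_right below 0.001 m and distance of each of jar, flask, tall_bottle, vial, stopper, spatula from where it was at the start of the episode below 0.01 m and linear speed of each of jar, flask, tall_bottle, vial, stopper, spatula below 0.02 m/s); the robot touches nothing.
It fails at once if another key is pressed (more than 2 mm) (value of joint any of stop_a, start_b, stop_b, start_c, stop_c, key_left, key_right above 0.002 m).
It fails at once if the stirrer or the timer is pressed hard (over 22 N) (contact force between any of the arm, the fingers and stirrer_a above 22 N or contact force between any of the arm, the fingers and timer above 22 N).
It fails at once if a loose thing is shifted or lifted (more than 15 mm) or the glassware tips (over 0.2 rad) (distance of any of jar, flask, tall_bottle, vial, stopper, spatula from where it was at the start of the episode above 0.015 m or angle between any of jar, flask, tall_bottle, vial's own z axis and vertical above 0.2 rad).
It also fails if it takes over 48 s, if anything falls off the work surface, if the arm or the gripper's body presses on something with over 40 N, if the wrist force passes 120 N, or if a joint passes its speed limit or range.

## Working session

There is one attempt and no reset: what is moved stays moved. The work goes in short steps, Python scripts to look and compute and a tool call to move; the robot and the scene stay as the last step left them, time stands still between calls to the robot, and variables do not carry over. Pictures are saved under pics/ and viewed, at most 10 in all, crops included, and the job is handed in when it is done.

Besides the shell and the picture viewer there is one more tool, called by a JSON object that holds its "fn" and its "kwargs". move_arm: Moves the arm, as the interface text tells. Its arguments: {"type":"object","properties":{"deltas":{"type":"array","items":{"type":"array","items":{"type":"number"}}}},"required":["deltas"]}

```bash
mkdir -p pics; python3 - <<'E'
from workcell import bot
import cv2
for n in ("top","side"):
    cv2.imwrite(f"pics/{n}0.png",bot.camera(n)); c=bot.calibration(n); print(n,c)
    for q in ("jar","stirrer_a","timer","start_a"):
        for d in bot.outline_of(q,n): print(n,q,round(d["conf"],2),d["rect"],d["pixels"].sum())
o=bot.get_obs();print(o["clock"],o["eef_pos"],o["tool_rot"],bot.tip_reach)
E
```

```text
top {'K': array([[421.10299482,   0.        , 283.67277376],
       [  0.        , 421.10299482, 204.02046953],
       [  0.        ,   0.        ,   1.        ]]), 'position': array([ 0.43489449, -0.06650199,  1.19670241]), 'orientation': array([-0.70470479,  0.7084537 , -0.03320721,  0.0195394 ])}
top jar 0.79 [281.6, 138.9, 22.9, 31.3] 737
top stirrer_a 0.93 [96.6, 152.3, 59.4, 86.1] 3770
top stirrer_a 0.73 [259.6, 136.2, 55.9, 89.1] 3228
top stirrer_a 0.58 [190.7, 126.1, 48.8, 87.1] 3803
top timer 0.91 [417.4, 194.0, 61.5, 50.2] 2687
top timer 0.9 [333.5, 252.0, 59.1, 60.6] 2662
top timer 0.85 [343.8, 173.4, 55.7, 50.1] 2616
top start_a 0.65 [373.5, 201.0, 7.4, 7.7] 43
top start_a 0.62 [270.0, 196.6, 5.5, 9.3] 58
top start_a 0.54 [108.7, 216.9, 16.0, 9.2] 77
top start_a 0.47 [198.9, 194.1, 11.3, 6.1] 82
side {'K': array([[451.75095702,   0.        , 278.44312425],
       [  0.        , 451.75095702, 207.25392817],
       [  0.        ,   0.        ,   1.        ]]), 'position': array([0.30354871, 0.7649399 , 0.75569631]), 'orientation': array([-0.1084483 ,  0.89203259, -0.43635338,  0.04596243])}
side jar 0.75 [210.5, 154.4, 27.8, 41.1] 1189
side jar 0.69 [287.6, 279.4, 11.0, 21.4] 200
side stirrer_a 0.86 [152.2, 224.5, 113.9, 73.5] 5922
side stirrer_a 0.85 [195.9, 179.7, 102.0, 67.6] 4124
side stirrer_a 0.75 [123.5, 309.9, 142.0, 105.2] 9080
side timer 0.98 [262.5, 145.9, 54.7, 46.7] 1977
side timer 0.94 [296.0, 117.2, 46.7, 39.0] 1411
side timer 0.73 [334.1, 162.6, 59.5, 46.7] 2293
side timer 0.64 [151.0, 225.4, 116.2, 72.2] 6016
side start_a 0.52 [224.2, 371.9, 19.0, 12.1] 177
side start_a 0.51 [262.4, 212.6, 9.9, 8.9] 55
0.5 [ 0.20379671 -0.45657189  0.23926904] [ 9.78048611e-01  2.08376855e-01 -1.40835176e-05 -2.25000183e-05] 0.008
```

View pics/top0.png

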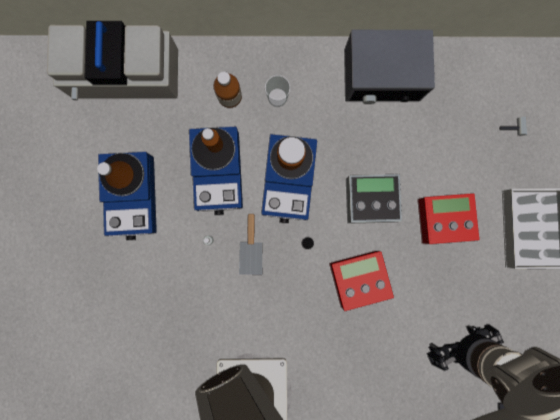

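View pics/side0.png

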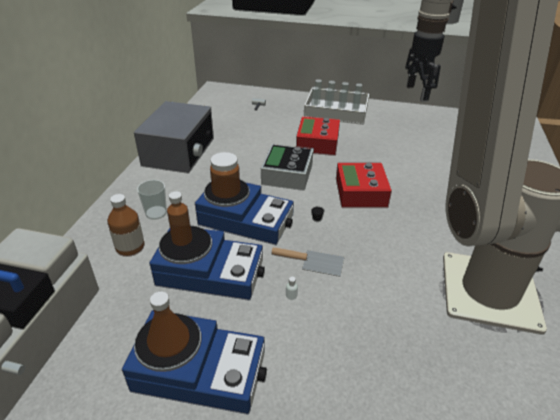

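Top view: the jar sits on the right-hand stirrer, with its round key at about (274,203) and its square key at (298,205). The aluminium, black-topped timer is at (375,197), with its middle key at about (376,205). The two red timers are look-alikes. I'll refine the key centres next.

```bash
cat >h.py <<'E'
import numpy as np,cv2
from scipy.spatial.transform import Rotation as R
from workcell import bot
def back(n,u,v,z):
    c=bot.calibration(n);d=R.from_quat(c["orientation"]).apply(np.linalg.solve(c["K"],[u,v,1]))
    return c["position"]+d*(z-c["position"][2])/d[2]
def proj(n,p):
    c=bot.calibration(n);q=c["K"]@R.from_quat(c["orientation"]).inv().apply(np.array(p)-c["position"]);return q[:2]/q[2]
E
python3 - <<'E'
from h import *
im=cv2.imread("pics/top0.png")
a=cv2.resize(im[180:230,255:320],None,fx=8,fy=8,interpolation=cv2.INTER_CUBIC)
b=cv2.resize(im[165:230,340:410],None,fx=6,fy=6,interpolation=cv2.INTER_CUBIC)
c=np.zeros((400,950,3),np.uint8);c[:400,:520]=a;c[:390,525:945]=b
cv2.imwrite("pics/crop.png",cv2.resize(c,(800,337)))
for u,v,z in((274,203,.06),(298,205,.06),(361,205,.07),(376,205,.07),(391,205,.07)):print(back("top",u,v,z).round(4),proj("side",back("top",u,v,z)).round(1))
E
```

```text
[ 0.5227 -0.0626  0.06  ] [266.7 216.3]
[ 0.517  -0.1275  0.06  ] [275.4 201. ]
[ 0.5155 -0.2968  0.07  ] [290.2 163.2]
[ 0.5153 -0.3373  0.07  ] [293.3 155.9]
[ 0.5151 -0.378   0.07  ] [296.2 149. ]
```

View pics/crop.png

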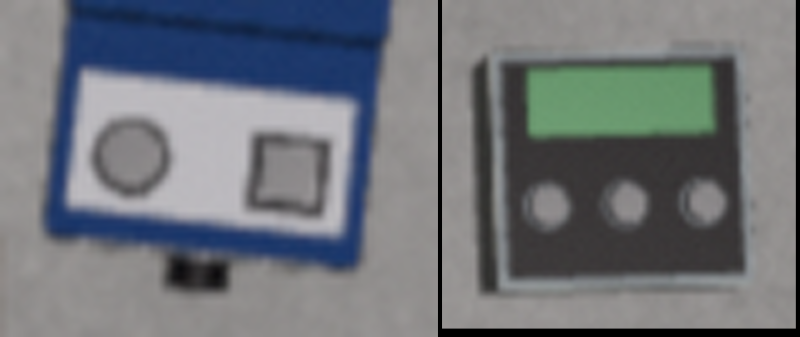

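{"fn": "move_arm", "kwargs": {"deltas": [[0,0,0,0,0,0,6],[0,0,0,0,0,0,6],[0,0,0,0,0,0,6],[0,0,0,0,0,0,6],[0,16,-20,0,0,0,0],[0,16,-20,0,0,0,0],[0,16,-20,0,0,0,0],[0,16,-20,0,0,0,0],[0,16,-20,0,0,0,0],[0,16,-20,0,0,0,0]]}}

```text
clock: 1.33
eef_pos: [0.3003, -0.3355, 0.2394]
tool_rot: [1.0, 0.0, 0.0, 0.0]
ft_force: [-0.1, -0.5, -0.3]
grip_width: -0.0
grasp_force: 0.0
```

{"fn": "move_arm", "kwargs": {"deltas": [[0,16,-20,0,0,0,0],[0,16,-20,0,0,0,0],[0,16,-20,0,0,0,0],[0,16,-20,0,0,0,0],[0,16,-20,0,0,0,0],[0,16,-20,0,0,0,0],[0,16,-20,0,0,0,0],[0,16,-20,0,0,0,0],[0,16,-20,0,0,0,0],[0,16,-20,0,0,0,0]]}}

```text
clock: 2.17
eef_pos: [0.4602, -0.1352, 0.2394]
tool_rot: [1.0, 0.001, 0.0, 0.0]
ft_force: [0.8, -0.2, -0.1]
grip_width: 0.0
grasp_force: 0.0
```

{"fn": "move_arm", "kwargs": {"deltas": [[0,16,-18,0,0,0,0],[0,16,-18,0,0,0,0],[0,16,-18,0,0,0,0],[0,14,-18,0,0,0,0],[0,0,0,30,0,0,0],[0,0,0,30,0,0,0],[0,0,0,30,0,0,0],[0,0,0,30,0,0,0],[0,0,0,15,0,0,0],[0,0,0,0,0,0,0]]}}

```text
clock: 3.0
eef_pos: [0.5182, -0.0638, 0.1002]
tool_rot: [1.0, 0.001, -0.004, -0.001]
ft_force: [-0.0, -0.1, -0.2]
grip_width: 0.0003
grasp_force: 0.0
```

```bash
python3 - <<'E'
from h import *
o=bot.get_obs();print(o["eef_pos"],o["ft_force"])
tip=np.array(o["eef_pos"])-[0,0,.008]
a=bot.camera("side");b=bot.camera("top")
for n,im in(("side",a),("top",b)):
    u,v=proj(n,tip);print(n,u,v,proj(n,[.5227,-.0622,.06]))
a=cv2.resize(a[150:260,190:320],None,fx=3,fy=3,interpolation=cv2.INTER_CUBIC)
b=cv2.resize(b[150:260,220:350],None,fx=3,fy=3,interpolation=cv2.INTER_CUBIC)
cv2.imwrite("pics/near.png",np.hstack([a,b]))
E
```

```text
[ 0.51815084 -0.06382282  0.10022236] [-0.02411244 -0.12668989 -0.24720173]
side 268.66203019778254 205.80871604697415 [266.69881188 216.35715276]
top 274.4342129252126 203.78184828083477 [273.85996251 203.00334353]
```

View pics/near.png

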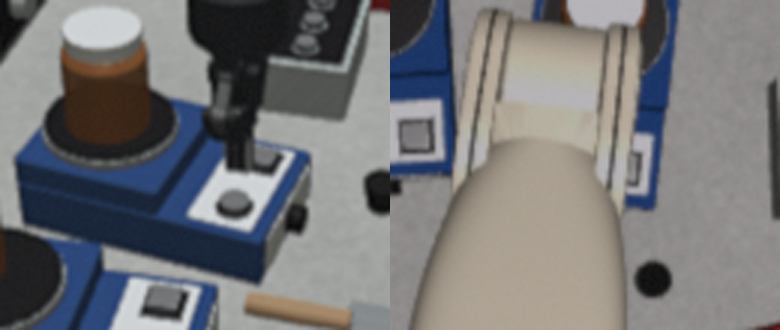

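The side crop shows the fingertips above and slightly short of the round key: tip at about (240,168), key at (234,201), with the square key behind. That agrees with the estimate, so I'll correct by +4 mm in x and descend.

{"fn": "move_arm", "kwargs": {"deltas": [[0,4,-1.5,0,0,0,0],[0,0,0,10,0,0,0],[0,0,0,10,0,0,0],[0,0,0,8,0,0,0],[0,0,0,0,0,0,0],[0,0,0,0,0,0,0]]}}

```text
clock: 3.6
eef_pos: [0.5246, -0.0627, 0.0754]
tool_rot: [1.0, 0.0, -0.001, -0.0]
ft_force: [-0.1, -0.3, 0.5]
grip_width: 0.0003
grasp_force: 0.0
```

{"fn": "move_arm", "kwargs": {"deltas": [[0,-1,0,3,0,0,0],[0,0,0,3,0,0,0],[0,0,0,2,0,0,0],[0,0,0,2,0,0,0],[0,0,0,0,0,0,0],[0,0,0,0,0,0,0]]}}

```text
clock: 4.1
eef_pos: [0.5244, -0.0628, 0.0664]
tool_rot: [1.0, 0.0, -0.0, 0.0]
ft_force: [-0.3, -0.4, 1.9]
grip_width: 0.0
grasp_force: 0.6
```

{"fn": "move_arm", "kwargs": {"deltas": [[0,0,0,1,0,0,0],[0,0,0,1,0,0,0],[0,0,0,1,0,0,0],[0,0,0,0,0,0,0],[0,0,0,0,0,0,0]]}}

```text
clock: 4.52
eef_pos: [0.5245, -0.0628, 0.0634]
tool_rot: [1.0, 0.0, 0.0, 0.0]
ft_force: [-1.9, 0.4, 2.9]
grip_width: 0.0001
grasp_force: 1.3
```

{"fn": "move_arm", "kwargs": {"deltas": [[0,0,0,0.8,0,0,0],[0,0,0,0.7,0,0,0],[0,0,0,0,0,0,0],[0,0,0,0,0,0,0]]}}

```text
clock: 4.85
eef_pos: [0.5245, -0.0628, 0.062]
tool_rot: [1.0, 0.0, 0.0, 0.0]
ft_force: [-1.1, -0.3, 4.5]
grip_width: -0.0001
grasp_force: 2.3
```

{"fn": "move_arm", "kwargs": {"deltas": [[0,0,0,-3,0,0,0],[0,0,0,-5,0,0,0],[0,0,0,-10,0,0,0],[0,0,0,-20,0,0,0],[0,0,0,-30,0,0,0],[0,0,0,-30,0,0,0],[0,-2,25,0,0,0,0],[0,-2,25,0,0,0,0],[0,-2,25,0,0,0,0],[0,-2,25,0,0,0,0]]}}

```text
clock: 5.68
eef_pos: [0.5165, -0.1636, 0.1608]
tool_rot: [1.0, 0.001, 0.0, 0.0]
ft_force: [1.1, -0.4, 0.1]
grip_width: 0.0003
grasp_force: 0.0
```

{"fn": "move_arm", "kwargs": {"deltas": [[0,-1,25,0,0,0,0],[0,0,25,0,0,0,0],[0,0,25,0,0,0,0],[0,0,25,0,0,0,0],[0,0,25,0,0,0,0],[0,0,25,0,0,0,0],[0,0,25,0,0,0,0],[0,0,0,20,0,0,0],[0,0,0,20,0,0,0],[0,0,0,0,0,0,0]]}}

```text
clock: 6.52
eef_pos: [0.5131, -0.3369, 0.1159]
tool_rot: [1.0, -0.0, -0.003, -0.002]
ft_force: [-0.2, 0.8, -1.1]
grip_width: -0.0003
grasp_force: 0.0
```

```bash
python3 - <<'E'
from h import *
o=bot.get_obs();print(o["eef_pos"],o["ft_force"])
tip=np.array(o["eef_pos"])-[0,0,.008]
a=bot.camera("side")
print(proj("side",tip)-[240,110],proj("side",[.5155,-.3375,.07])-[240,110])
cv2.imwrite("pics/near2.png",cv2.resize(a[110:210,240:350],None,fx=5,fy=5,interpolation=cv2.INTER_CUBIC))
E
```

```text
[ 0.51310945 -0.33692838  0.11594394] [-0.2053837   0.83230058 -1.09826207]
[54.45676338 34.62034985] [53.23670217 45.88144533]
```

View pics/near2.png

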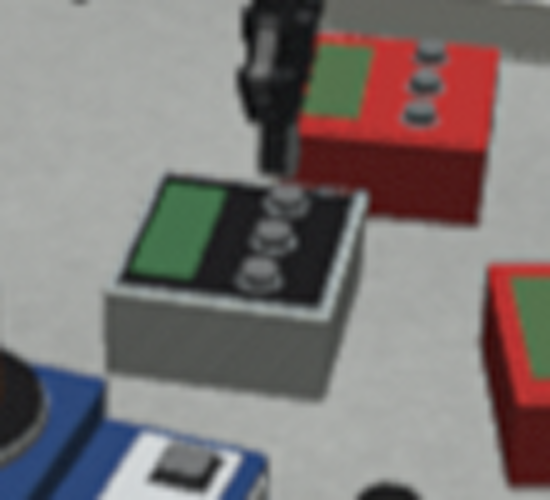

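The fingertips (278,170) are directly above the middle key (274,233), which matches the estimate. Descending.

{"fn": "move_arm", "kwargs": {"deltas": [[0,0,0,10,0,0,0],[0,0,0,10,0,0,0],[0,0,0,8,0,0,0],[0,0,0,0,0,0,0],[0,0,0,0,0,0,0]]}}

```text
clock: 6.98
eef_pos: [0.5154, -0.3373, 0.0913]
tool_rot: [1.0, 0.001, -0.001, -0.0]
ft_force: [0.5, 0.8, 0.6]
grip_width: 0.0
grasp_force: 0.0
```

{"fn": "move_arm", "kwargs": {"deltas": [[0,0,0,5,0,0,0],[0,0,0,5,0,0,0],[0,0,0,3,0,0,0],[0,0,0,2,0,0,0],[0,0,0,0,0,0,0],[0,0,0,0,0,0,0]]}}

```text
clock: 7.48
eef_pos: [0.5156, -0.3377, 0.0769]
tool_rot: [1.0, 0.0, -0.0, -0.0]
ft_force: [-0.9, 0.5, 2.3]
grip_width: 0.0001
grasp_force: 0.5
```

{"fn": "move_arm", "kwargs": {"deltas": [[0,0,0,1,0,0,0],[0,0,0,1,0,0,0],[0,0,0,1,0,0,0],[0,0,0,1,0,0,0],[0,0,0,0,0,0,0],[0,0,0,0,0,0,0]]}}

```text
clock: 7.98
eef_pos: [0.5158, -0.3379, 0.073]
tool_rot: [1.0, 0.0, 0.0, 0.0]
ft_force: [-0.1, 1.8, 2.7]
grip_width: 0.0003
grasp_force: 1.4
```

{"fn": "move_arm", "kwargs": {"deltas": [[0,0,0,0.8,0,0,0],[0,0,0,0.7,0,0,0],[0,0,0,0,0,0,0],[0,0,0,0,0,0,0]]}}

```text
clock: 8.32
eef_pos: [0.5157, -0.3378, 0.072]
tool_rot: [1.0, 0.0, 0.0, 0.0]
ft_force: [-2.4, 1.1, 6.8]
grip_width: 0.0001
grasp_force: 3.1
```

Hard stop reached: 6.8 N, and z has stopped dropping. Withdrawing.

{"fn": "move_arm", "kwargs": {"deltas": [[0,0,0,-3,0,0,0],[0,0,0,-5,0,0,0],[0,0,0,-10,0,0,0],[0,0,0,-20,0,0,0],[0,0,0,-30,0,0,0],[0,0,0,-30,0,0,0],[0,0,0,-30,0,0,0],[0,0,0,0,0,0,0],[0,0,0,0,0,0,0],[0,0,0,0,0,0,0]]}}

```text
clock: 9.15
eef_pos: [0.5155, -0.3377, 0.1993]
tool_rot: [1.0, 0.0, -0.0, 0.0]
ft_force: [-0.9, -0.5, -0.7]
grip_width: -0.0002
grasp_force: 0.0
```

```bash
python3 -c "
from workcell import bot
o=bot.get_obs();print(o['eef_pos'],o['ft_force']);print(bot.job_done())"
```

```text
[ 0.51549858 -0.3377481   0.1993018 ] [-0.8534292  -0.52347052 -0.71400566]
the job is handed in; nothing more can be done
None
```

I pressed the start key of the stirrer under the jar, then the aluminium timer's middle key, each to its hard stop (about 4.5 N and 6.8 N on the tool), released both, raised the arm clear and handed the job in; no verdict was returned.

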